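# Line up the sample tins for weighing

## Robot

A 6-joint arm with a two-finger parallel gripper is mounted at the origin on the work surface. World frame = base frame: x ahead of the robot, y to its left, z up, the work surface at z = 0. Lengths are in m, angles in rad, forces in N, time in s.
With the tool pointing down it reaches from about 0.375 to 0.9 m from the base axis. Payload 3.1 kg.
Tool frame: the origin (TCP) lies at the centre of the arm's flange, where the gripper is bolted on; the fingertips stand 182 mm ahead of it and the grasp point (between the pads) lies 164 mm ahead of it; z points along the fingers, y is the line along which they close (so a half turn about z gives the same grasp; the last joint's range is limited). The gripper opens to 87 mm and grips with 3 to 60 N. Pads are 19 mm wide; open, the fingers measure 117 mm over their backs; the gripper's body (75 mm by 190 mm) begins 51 mm behind the grasp point.
Start: joints at [0.995, 0.527, 1.433, -0, 1.181, -0.178], TCP at [0.242, 0.576, 0.405] pointing down, gripper open.
Joint ranges: [-3.08, 3.08], [-0.75, 2.2], [0.22, 2.44], [-1.43, 4.57], [0, 2.65], [-2.85, 2.85]. Speed limits (rad/s): [2.79, 2.79, 3.14, 3.14, 3.14, 3.14].

## Interface

Orientations are given as a unit quaternion [x, y, z, w].
In Python, from rig import * gives the robot as it stands.
- The arm moves only by the tool move_arm, never from a script. Its argument "commands" is a list that holds one entry, the list of rows, each a list of 6 numbers: the shift along the tool's x, y, z in units of 40 mm (1.0 is 40 mm), then the turn, a rotation vector about the tool's x, y, z in rad. A call has 1 to 12 rows; each row is the pose to reach, as a shift and turn from the pose commanded when the call began, along the tool's axes at that moment; what a row does not reach only later rows make up. A row lasts 1/8 s, in which the tool goes at most 62.5 mm and 10.7 degrees, less where a joint would pass 70% of its speed; a pose out of reach is approached as far as the arm can. A call with a gripper value outside its range is refused whole. "claw" is the closure, from -1 (fully open) to 1 (shut), so that 0 is half open, set as the call begins (left out, the last holds). The fingers move at their own pace and stop on an object; "squeeze" is the grip in N (left out, the last holds). Time passes only in rows, so rows that repeat a pose let the fingers close. It gives the time, the measured TCP pose, the force, the opening and the grip force at its end, in the units of the state.
- get_obs(): the state, without advancing time (a new reading comes with each control period).
- camera(name): name is "scene" or "top" or "wrist"; returns a dict with "pixels" (480x640x3 uint8, blue, green, red), "range_z" (480x640 float32, m along the optical axis (not along the pixel's ray), 0 where there is no reading), "camera_matrix" (3x3 intrinsics, pixels), "extrinsics" (4x4, takes a point from world to camera coordinates). Camera axes: x right, y up, looking along -z (the intrinsics and any distortion apply to the point x, -y, -z); pixel columns grow to the right and rows downward; lengths in m; the calibration is good to about 2 mm. A picture is of the moment at which its call begins.
- hand_in(): hands the job in; it is judged then, once.
The state is a dict: "time": time; "q": joint angles; "joint_velocities": joint speeds; "joint_torque": joint torques, N m; "position": TCP position; "tool_rot": TCP orientation; "ft_force": force on the tool from outside, world axes, zero at the start; "moment": the same for the moment, N m; "grip_width": finger opening in m; "grip_force": force on a finger pad.
Only numpy, scipy, OpenCV 4.12 (cv2) and the standard library are available. Lean on these libraries where they do the work, as an engineer would, in place of code of your own. Each camera call takes 0.05 s, during which the arm holds its last target. There are 200 camera calls.

## Task

Line up the four closed sample tins for weighing: stand them in the middle of the four rubber pads on the strip, one to a pad, in order of size, with the largest on the pad nearest the balance and the smallest on the pad farthest from it. Keep the tins upright all the time, set them down rather than dropping or banging them onto the pads, and leave the glass jar where it stands.

Things in the scene. Friction and masses are not known exactly. Their poses are not given: they have to be found in the camera images.
- tin_a_center (a point): the largest of the four loose round aluminium sample tins, closed with slip lids that do not come off: a plain upright cylinder 60 mm in diameter and 50 mm high, about 230 g. The point lies on its axis, half-way up (25 mm above its underside); z is its axis, up. Stands on the bench at the start.
- tin_b_center (a point): the second largest of the four loose round aluminium sample tins, closed with slip lids that do not come off: a plain upright cylinder 49 mm in diameter and 42 mm high, about 130 g. The point lies on its axis, half-way up (21 mm above its underside); z is its axis, up. Stands on the bench at the start.
- tin_c_center (a point): the third largest of the four loose round aluminium sample tins, closed with slip lids that do not come off: a plain upright cylinder 38 mm in diameter and 34 mm high, about 70 g. The point lies on its axis, half-way up (17 mm above its underside); z is its axis, up. Stands on the bench at the start.
- tin_d_center (a point): the smallest of the four loose round aluminium sample tins, closed with slip lids that do not come off: a plain upright cylinder 27 mm in diameter and 27 mm high, about 30 g. The point lies on its axis, half-way up (13.5 mm above its underside); z is its axis, up. Stands on the bench at the start.
- pad_1: round black rubber pad, 64 mm in diameter, 3 mm thick, at the left end of the row (largest y, left as seen from the robot), fixed on a flat aluminium strip (72 x 384 x 5 mm) on the bench. The four pads look alike, 88 to 104 mm apart. Origin at the centre of the underside; its top is 3 mm above that and 8 mm above the bench. The row runs along the pad's y.
- pad_2: round black rubber pad, 64 mm in diameter, 3 mm thick, second from the left, fixed on a flat aluminium strip (72 x 384 x 5 mm) on the bench. The four pads look alike, 88 to 104 mm apart. Origin at the centre of the underside; its top is 3 mm above that and 8 mm above the bench. The row runs along the pad's y.
- pad_3: round black rubber pad, 64 mm in diameter, 3 mm thick, third from the left, fixed on a flat aluminium strip (72 x 384 x 5 mm) on the bench. The four pads look alike, 88 to 104 mm apart. Origin at the centre of the underside; its top is 3 mm above that and 8 mm above the bench. The row runs along the pad's y.
- pad_4: round black rubber pad, 64 mm in diameter, 3 mm thick, at the right end of the row (smallest y), fixed on a flat aluminium strip (72 x 384 x 5 mm) on the bench. The four pads look alike, 88 to 104 mm apart. Origin at the centre of the underside; its top is 3 mm above that and 8 mm above the bench. The row runs along the pad's y.
- balance_front (a point): white bench balance, 170 x 130 mm and 57 mm high, with a round steel pan, fixed on the bench beyond one end of the strip (either end; a pair of round steel sieves, 150 mm in diameter and 80 mm high, fixed too, stands beyond the other end). The point is the middle of its lower front edge (the side towards the robot), about 145 mm from the nearest pad.
- jar: empty open glass jar, 60 mm in diameter, 70 mm high, loose, standing on the bench to one side, not part of the job; a white plastic funnel stands mouth down on the other side. Origin at the centre of its underside.

How it is judged:
By the outcome, as a careful person would: the job done as asked, in the order asked, and still so for the second after the job is handed in, with the robot touching nothing.
It also fails if it takes over 102 s, if anything falls off the work surface, if the arm or the gripper's body presses on something with over 40 N, if the wrist force passes 120 N, or if a joint passes its speed limit or range.

## Working session

There is one attempt and no reset: what is moved stays moved. The work goes in short steps, Python scripts to look and compute and a tool call to move; the robot and the scene stay as the last step left them, time stands still between calls to the robot, and variables do not carry over. Pictures are saved under pics/ and viewed, at most 14 in all, crops included, and the job is handed in when it is done.

Besides the shell and the picture viewer there is one more tool, called after "Emit:" as name(argument=value, ...), one argument or row to a line, values as JSON. move_arm: Moves the arm, as the interface text tells. Its arguments: {"type":"object","properties":{"commands":{"type":"array","items":{"type":"array","items":{"type":"array","items":{"type":"number"}}}},"claw":{"type":"number"},"squeeze":{"type":"number"}},"required":["commands"]}

```bash
ls; mkdir -p pics; python3 - <<'E'
from rig import *
import cv2
o=get_obs();print({k:o[k] for k in('time','position','tool_rot','grip_width','q')})
for n in('top','scene'):
    c=camera(n);cv2.imwrite(f'pics/{n}0.png',c['pixels']);print(c['camera_matrix'],c['extrinsics'])
E
```

```text
pics
{'time': 0.0, 'position': array([0.24190725, 0.57591719, 0.40377143]), 'tool_rot': array([ 1.97594568e-01,  9.80283241e-01, -1.00096665e-03, -3.89117877e-04]), 'grip_width': 0.08702217151350428, 'q': array([ 9.94493214e-01,  5.28467845e-01,  1.43389835e+00, -1.54060936e-05,
        1.18137430e+00, -1.78490017e-01])}
[[615.12422904   0.         319.14790432]
 [  0.         615.12422904 238.32129088]
 [  0.           0.           1.        ]] [[ 0.02770019 -0.99949502 -0.01556913  0.0217392 ]
 [ 0.99405657  0.02590239  0.10573832 -0.5389258 ]
 [-0.10528165 -0.01840557  0.9942721  -1.41541939]
 [ 0.          0.          0.          1.        ]]
[[579.82115551   0.         320.36208659]
 [  0.         579.82115551 246.958059  ]
 [  0.           0.           1.        ]] [[-0.14346291  0.98940816  0.02213339  0.05568156]
 [-0.63623727 -0.10933795  0.76370633  0.28080201]
 [ 0.75803729  0.09548145  0.64518428 -1.52841176]
 [ 0.          0.          0.          1.        ]]
```

View pics/top0.png

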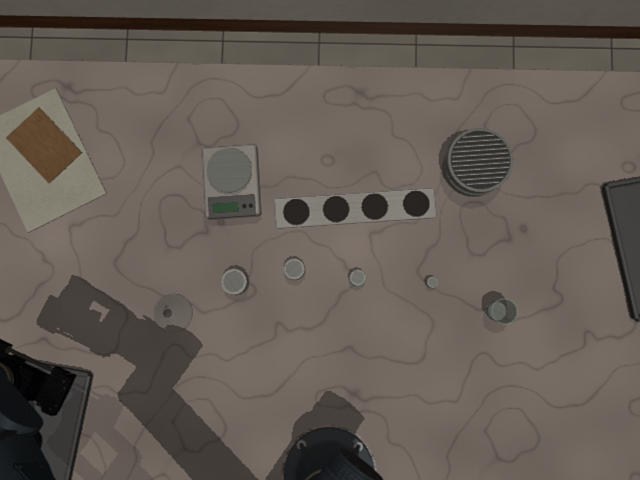

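View pics/scene0.png

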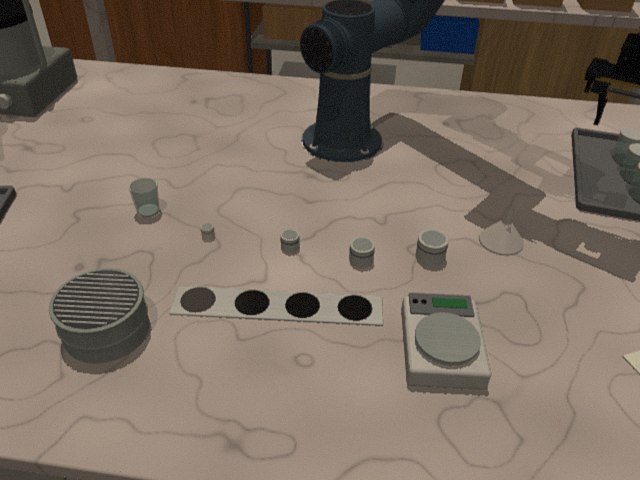

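The top view shows tins A (234,281), B (294,268), C (357,277), D (431,282). The pads are at (296,211), (336,209), (374,205) and (416,203). The balance is at the left (large y) end, so A goes on pad_1 through to D on pad_4. The jar is at (498,308).

```bash
cat > h.py <<'E'
from rig import *
import cv2, numpy as np
def ray_z(c,uv,z):
    """pixels -> world points on plane height z"""
    K,E=c['camera_matrix'],c['extrinsics'];R,t=E[:3,:3],E[:3,3]
    uv=np.atleast_2d(np.asarray(uv,float));p=np.c_[uv,np.ones(len(uv))]@np.linalg.inv(K).T
    d=(p*[1,-1,-1])@R; o=-R.T@t
    return o+d*((z-o[2])/d[:,2])[:,None]
def cloud(c):
    K,E=c['camera_matrix'],c['extrinsics'];R,t=E[:3,:3],E[:3,3]
    v,u=np.mgrid[:480,:640];Z=c['range_z']
    p=np.stack([(u-K[0,2])/K[0,0]*Z,-(v-K[1,2])/K[1,1]*Z,-Z],-1)
    return (p-t)@R
def blobs(mask,lo,hi):
    n,l,s,cc=cv2.connectedComponentsWithStats(mask.astype('u1'))
    return [(l==i,s[i],cc[i]) for i in range(1,n) if lo<s[i,4]<hi]
E
python3 - <<'E'
from h import *
c=camera('top');W=cloud(c);g=c['pixels'].max(2)
ok=(c['range_z']>0)
roi=np.zeros((480,640),bool);roi[185:330,200:525]=1
for m,s,cc in blobs(ok&roi&(W[...,2]>.014),20,3000):
    P=W[m];top=np.median(P[:,2]); r=cv2.minEnclosingCircle(P[P[:,2]>top-.006][:,:2].astype('f4'))
    print('obj',cc.round(1),s[4],'top',top.round(4),'mean',P[P[:,2]>top-.006].mean(0).round(4),r)
roi[:]=0;roi[185:232,270:440]=1
for m,s,cc in blobs(roi&(g<60),200,2000): print('pad',cc.round(1),s,ray_z(c,cc,.008).round(4))
E
```

```text
obj [231.7 200.9] 1826 top 0.0439 mean [0.6194 0.2446 0.0455] ((0.6222798824310303, 0.2447521686553955), 0.07261866331100464)
obj [475.4 188.9] 377 top 0.0758 mean [ 0.6586 -0.3286  0.0795] ((0.664824366569519, -0.32912594079971313), 0.04453274980187416)
obj [294.2 269. ] 360 top 0.041 mean [0.4644 0.0923 0.0415] ((0.46462777256965637, 0.09217409789562225), 0.024600272998213768)
obj [234.6 281.6] 574 top 0.0489 mean [0.431  0.2297 0.0491] ((0.4313488304615021, 0.22997285425662994), 0.030261686071753502)
obj [357.5 277.5] 214 top 0.0329 mean [ 0.4487 -0.0556  0.0331] ((0.4488975703716278, -0.05569058656692505), 0.018779270350933075)
obj [432.1 281.8] 117 top 0.0259 mean [ 0.4433 -0.2297  0.0262] ((0.443606972694397, -0.2297145277261734), 0.01397123746573925)
obj [504.5 311.1] 412 top 0.0525 mean [ 0.3802 -0.3887  0.0628] ((0.38064122200012207, -0.38517847657203674), 0.030274299904704094)
pad [415.7 203.2] [403 191  26  25 510] [[ 0.6309 -0.1919  0.008 ]]
pad [374.2 206. ] [362 194  26  25 508] [[ 0.6216 -0.093   0.008 ]]
pad [335.7 208.6] [323 196  26  26 512] [[ 0.6128 -0.001   0.008 ]]
pad [295.9 211.4] [284 199  25  26 507] [[0.6038 0.0942 0.008 ]]
```

```bash
cat >> h.py <<'E'
from scipy.spatial.transform import Rotation as Ro
def tgt(p,q=(.5**.5,.5**.5,0,0)):
    o=get_obs();R=Ro.from_quat(o['tool_rot'])
    return np.r_[R.inv().apply(np.array(p)-o['position'])/.04,(R.inv()*Ro.from_quat(q)).as_rotvec()].round(3)
E
python3 -c "
from h import *
print(tgt([.431,.23,.33]))"
```

```text
[-7.708e+00 -6.141e+00  1.858e+00 -2.000e-03  1.000e-03  1.173e+00]
```

Emit:
move_arm(
  commands=[
    [[-7.71, -6.14, 1.86, -0.002, 0.001, 1.173], [-7.71, -6.14, 1.86, -0.002, 0.001, 1.173], [-7.71, -6.14, 1.86, -0.002, 0.001, 1.173], [-7.71, -6.14, 1.86, -0.002, 0.001, 1.173], [-7.71, -6.14, 1.86, -0.002, 0.001, 1.173], [-7.71, -6.14, 1.86, -0.002, 0.001, 1.173], [-7.71, -6.14, 1.86, -0.002, 0.001, 1.173], [-7.71, -6.14, 1.86, -0.002, 0.001, 1.173], [-7.71, -6.14, 1.86, -0.002, 0.001, 1.173], [-7.71, -6.14, 1.86, -0.002, 0.001, 1.173], [-7.71, -6.14, 1.86, -0.002, 0.001, 1.173]],
  ],
  claw=-1,
  squeeze=15,
)

```text
time: 1.52
position: [0.4307, 0.2313, 0.3306]
tool_rot: [0.706, 0.708, 0.001, -0.0]
ft_force: [-0.0, 0.3, 0.6]
grip_width: 0.0869
grip_force: 0.0
```

```bash
python3 - <<'E'
from h import *
o=get_obs();print(o['position'],o['tool_rot'],o['q'],o['time'])
c=camera('wrist');cv2.imwrite('pics/w1.png',c['pixels']);W=cloud(c)
print(c['camera_matrix'],(-c['extrinsics'][:3,:3].T@c['extrinsics'][:3,3]))
for m,s,cc in blobs((c['range_z']>0)&(W[...,2]>.03)&(W[...,2]<.07),300,300000):
    P=W[m];top=np.percentile(P[:,2],80);print(s,top,cv2.minEnclosingCircle(P[abs(P[:,2]-top)<.004][:,:2].astype('f4')))
E
```

```text
[0.43069767 0.23125042 0.33057501] [ 7.06367511e-01  7.07844218e-01  1.20507610e-03 -2.23018741e-04] [0.26327419 0.46062434 1.84408572 0.0021456  0.83501882 0.25974724] 1.525
[[360.13448611   0.         318.71523595]
 [  0.         360.13448611 237.09432771]
 [  0.           0.           1.        ]] [0.43030821 0.30890666 0.31096417]
[ 173    0   79   70 3789] 0.049469194680349694 ((0.35708820819854736, 0.37744420766830444), 0.016061900183558464)
[  508   126   132   164 19938] 0.0483102540887619 ((0.6290258765220642, 0.24259236454963684), 0.07227817177772522)
[ 282  196   79   81 4912] 0.05141260664077208 ((0.432830274105072, 0.2303118109703064), 0.02999623492360115)
[ 330  354   56   34 1554] 0.043340040526533785 ((0.4659719467163086, 0.09531627595424652), 0.024449441581964493)
```

View pics/w1.png

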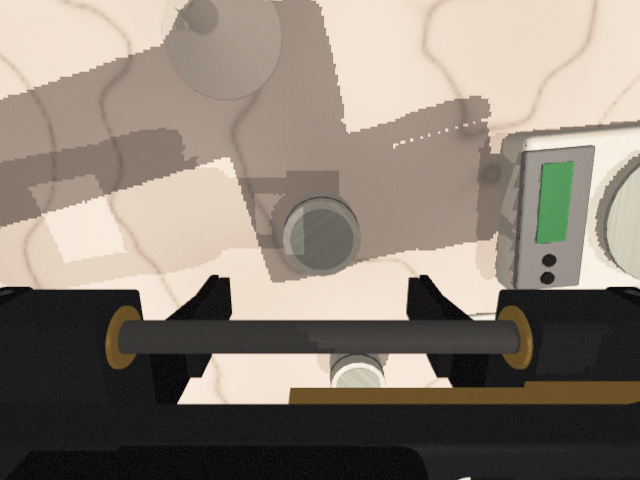

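Tin A is at (0.432, 0.230) by both cameras. Descending.

Emit:
move_arm(
  commands=[
    [[-0.03, 0.03, 1.5, 0, 0, 0], [-0.03, 0.03, 2.6, 0, 0, 0], [-0.03, 0.03, 3.1, 0, 0, 0], [-0.03, 0.03, 3.34, 0, 0, 0], [-0.03, 0.03, 3.34, 0, 0, 0], [-0.03, 0.03, 3.34, 0, 0, 0]],
  ],
)

```text
time: 2.33
position: [0.4329, 0.2296, 0.1976]
tool_rot: [0.707, 0.707, 0.002, 0.0]
ft_force: [0.2, 1.3, -0.5]
grip_width: 0.0871
grip_force: 0.0
```

Emit:
move_arm(
  commands=[
    [[0, 0, 0, 0, 0, 0], [0, 0, 0, 0, 0, 0], [0, 0, 0, 0, 0, 0], [0, 0, 0, 0, 0, 0], [0, 0, 0, 0, 0, 0], [0, 0, 0, 0, 0, 0], [0, 0, 0, 0, 0, 0]],
  ],
  claw=1,
  squeeze=20,
)

```text
time: 3.2
position: [0.4327, 0.2294, 0.197]
tool_rot: [0.707, 0.707, 0.001, -0.0]
ft_force: [-0.2, -0.7, 4.8]
grip_width: 0.0596
grip_force: 20.0
```

Emit:
move_arm(
  commands=[
    [[0, 0, -0.3, 0, 0, 0], [0, 0, -1.2, 0, 0, 0], [0, 0, -2.5, 0, 0, 0], [-1.5, 1.5, -3.3, 0, 0, 0], [-2.8, 2.8, -3.3, 0, 0, 0], [-4.0, 3.9, -3.3, 0, 0, 0], [-4.5, 4.3, -3.3, 0, 0, 0], [-4.5, 4.3, -3.3, 0, 0, 0], [-4.5, 4.3, -3.3, 0, 0, 0], [-4.5, 4.3, -3.3, 0, 0, 0]],
  ],
)

```text
time: 4.45
position: [0.603, 0.0503, 0.3282]
tool_rot: [0.707, 0.708, 0.0, -0.001]
ft_force: [0.1, 0.5, -2.4]
grip_width: 0.0596
grip_force: 20.0
```

```bash
cat >> h.py <<'E'
def look(name):
    c=camera('wrist');cv2.imwrite(f'pics/{name}.png',c['pixels']);W=cloud(c)
    o=get_obs();print(o['position'].round(4),o['tool_rot'].round(4),o['time'])
    ok=c['range_z']>0
    for m,s,cc in blobs(ok&(W[...,2]>.012)&(W[...,2]<.07),300,300000):
        P=W[m];top=np.percentile(P[:,2],80);Q=P[abs(P[:,2]-top)<.004][:,:2]
        print('obj',s,top.round(4),cv2.minEnclosingCircle(Q.astype('f4')))
    for m,s,cc in blobs(ok&(W[...,2]<.02)&(c['pixels'].max(2)<60),500,20000):
        k,_=cv2.findContours(m.astype('u1'),0,1);X=ray_z(c,k[0][:,0,:],.008)[:,:2]
        print('pad',s,cv2.minEnclosingCircle(X.astype('f4')))
E
python3 -c "
from h import *
look('w2')"
```

```text
[0.6032 0.0504 0.3283] [ 7.065e-01  7.077e-01  4.000e-04 -1.200e-03] 4.5
obj [  296     0   263    65 13376] 0.0461 ((0.672899067401886, 0.20376349985599518), 0.08530442416667938)
obj [ 102  147   81   67 4263] 0.0432 ((0.46634045243263245, 0.0926394835114479), 0.02465159259736538)
pad [ 285  136   75   76 4468] ((0.6050591468811035, 0.0936722606420517), 0.03141527250409126)
```

View pics/w2.png

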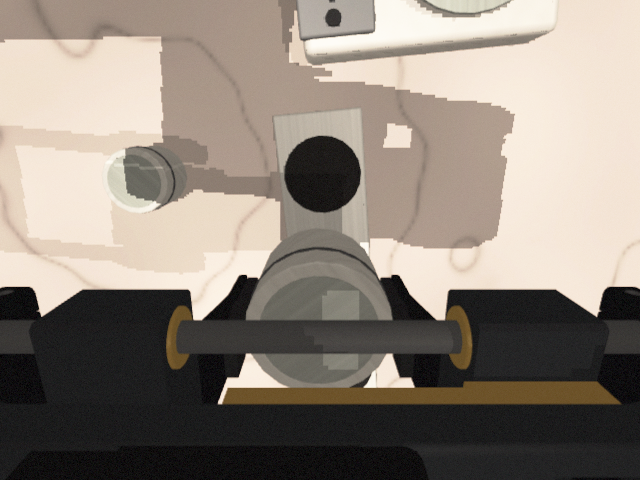

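Pad 1 (323,174) is at (0.605, 0.0937). The wrist camera agrees with the arm's frame.

Emit:
move_arm(
  commands=[
    [[1.06, 0.05, 0, 0, 0, 0], [1.06, 0.05, 1.0, 0, 0, 0], [1.06, 0.05, 2.0, 0, 0, 0], [1.06, 0.05, 2.7, 0, 0, 0], [1.06, 0.05, 2.95, 0, 0, 0], [1.06, 0.05, 2.97, 0, 0, 0], [1.06, 0.05, 2.97, 0, 0, 0], [1.06, 0.05, 2.97, 0, 0, 0]],
  ],
)

```text
time: 5.5
position: [0.6071, 0.0918, 0.2113]
tool_rot: [0.707, 0.707, 0.002, 0.001]
ft_force: [-0.0, 0.1, -2.0]
grip_width: 0.0598
grip_force: 20.0
```

```bash
python3 -c "
from h import *
print(get_obs()['position']);camera('wrist');o=get_obs();print(o['position'],o['joint_velocities'])
print(tgt([.605,.0928,.205]))"
```

```text
[0.60705478 0.09176725 0.21125092]
[0.60698332 0.09169256 0.21108021] [-2.30977596e-03  4.44229727e-03  4.23774349e-03 -1.32934757e-05
  1.08619530e-03 -1.16111077e-03]
[ 0.027 -0.05   0.152  0.003 -0.002 -0.   ]
```

Emit:
move_arm(
  commands=[
    [[0.03, -0.05, 0.04, 0.003, -0.002, 0], [0.03, -0.05, 0.08, 0.003, -0.002, 0], [0.03, -0.05, 0.11, 0.003, -0.002, 0], [0.03, -0.05, 0.13, 0.003, -0.002, 0], [0.03, -0.05, 0.145, 0.003, -0.002, 0], [0.03, -0.05, 0.155, 0.003, -0.002, 0], [0.03, -0.05, 0.16, 0.003, -0.002, 0]],
  ],
)

```text
time: 6.42
position: [0.6045, 0.0929, 0.205]
tool_rot: [0.707, 0.707, -0.001, -0.001]
ft_force: [-3.0, -0.1, 10.2]
grip_width: 0.0597
grip_force: 20.0
```

Emit:
move_arm(
  commands=[
    [[0, 0, 0, 0, 0, 0], [0, 0, 0, 0, 0, 0], [0, 0, 0, 0, 0, 0], [0, 0, 0, 0, 0, 0], [0, 0, 0, 0, 0, 0], [0, 0, 0, 0, 0, 0]],
  ],
  claw=-1,
)

```text
time: 7.18
position: [0.6046, 0.0929, 0.2034]
tool_rot: [0.707, 0.707, -0.001, -0.001]
ft_force: [-0.1, -0.6, 0.6]
grip_width: 0.0871
grip_force: 0.0
```

Emit:
move_arm(
  commands=[
    [[0, 0, -1.0, 0, 0, 0], [0, 0, -2.2, 0, 0, 0], [0, -1.0, -2.8, 0, 0, 0], [0, -2.2, -2.8, 0, 0, 0], [0, -3.2, -2.8, 0, 0, 0], [0, -3.47, -2.8, 0, 0, 0], [0, -3.47, -2.8, 0, 0, 0], [0, -3.47, -2.8, 0, 0, 0]],
  ],
)

```text
time: 8.18
position: [0.468, 0.0928, 0.316]
tool_rot: [0.707, 0.707, 0.0, 0.001]
ft_force: [0.8, 0.7, -0.0]
grip_width: 0.0872
grip_force: 0.0
```

```bash
python3 -c "
from h import *
look('w3');print(tgt([.466,.093,.164+.028]))"
```

```text
[0.4678 0.0928 0.3159] [7.072e-01 7.070e-01 1.000e-04 3.000e-04] 8.225
obj [  484     0   156   122 17758] 0.0473 ((0.6310646533966064, 0.2191162109375), 0.05480339750647545)
obj [ 448  193  109   93 7502] 0.0593 ((0.6035460829734802, 0.0929216668009758), 0.03042890504002571)
obj [ 284  201   65   71 3602] 0.0434 ((0.4657503664493561, 0.09236479550600052), 0.0247324351221323)
obj [277 366  43  39 932] 0.0346 ((0.44746702909469604, -0.050802722573280334), 0.01817893423140049)
pad [457 297  41  24 712] ((0.6091375946998596, 0.01701619289815426), 0.0189103614538908)
[ 7.000e-03 -4.800e-02  3.096e+00  1.000e-03  0.000e+00 -0.000e+00]
```

View pics/w3.png

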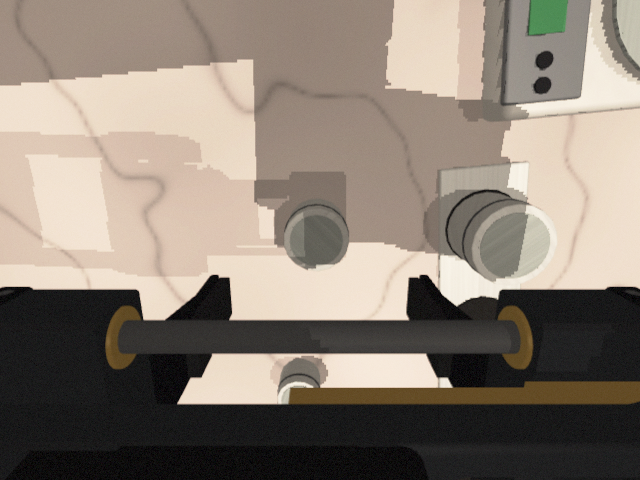

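A (500,240) stands on pad 1, about 1.5 mm off centre. B is at (317,237). Now grasping B.

Emit:
move_arm(
  commands=[
    [[0, -0.05, 1.4, 0, 0, 0], [0, -0.05, 2.5, 0, 0, 0], [0, -0.05, 2.95, 0, 0, 0], [0, -0.05, 3.1, 0, 0, 0], [0, -0.05, 3.1, 0, 0, 0]],
  ],
)

```text
time: 8.85
position: [0.4645, 0.0929, 0.1916]
tool_rot: [0.707, 0.707, -0.001, -0.0]
ft_force: [-0.1, -0.8, -0.4]
grip_width: 0.0869
grip_force: 0.0
```

Emit:
move_arm(
  commands=[
    [[0, 0, 0, 0, 0, 0], [0, 0, 0, 0, 0, 0], [0, 0, 0, 0, 0, 0], [0, 0, 0, 0, 0, 0], [0, 0, 0, 0, 0, 0], [0, 0, 0, 0, 0, 0], [0, 0, 0, 0, 0, 0]],
  ],
  claw=1,
  squeeze=14,
)

```text
time: 9.72
position: [0.4642, 0.0929, 0.192]
tool_rot: [0.707, 0.707, -0.0, -0.0]
ft_force: [0.0, -0.7, 3.9]
grip_width: 0.0483
grip_force: 14.0
```

Emit:
move_arm(
  commands=[
    [[0, 0, -0.3, 0, 0, 0], [0, 0, -1.2, 0, 0, 0], [0, 0, -2.5, 0, 0, 0], [-1.2, 1.2, -3.4, 0, 0, 0], [-2.2, 2.3, -3.4, 0, 0, 0], [-3.0, 3.3, -3.4, 0, 0, 0], [-3.45, 3.75, -3.4, 0, 0, 0], [-3.45, 3.75, -3.4, 0, 0, 0], [-3.45, 3.75, -3.4, 0, 0, 0], [-3.45, 3.75, -3.4, 0, 0, 0]],
  ],
)

```text
time: 10.98
position: [0.6127, -0.0437, 0.3273]
tool_rot: [0.707, 0.708, -0.001, -0.002]
ft_force: [-0.1, 0.3, -0.3]
grip_width: 0.0487
grip_force: 14.0
```

```bash
python3 -c "
from h import *
look('w4');print(tgt([.614,-.001,.203]))"
```

```text
[ 0.613  -0.0438  0.3274] [ 0.7067  0.7076 -0.0011 -0.0014] 11.025
obj [ 259    0   97   91 7199] 0.0594 ((0.6038399934768677, 0.09326357394456863), 0.03007510118186474)
obj [  94  218   60   52 2254] 0.0352 ((0.45028892159461975, -0.055642951279878616), 0.019498471170663834)
pad [ 285  137   76   76 4503] ((0.6139702200889587, -0.0015989686362445354), 0.03135533258318901)
pad [310 358  62  29 805] ((0.6321732997894287, -0.1934662163257599), 0.030741505324840546)
[ 1.069e+00  3.800e-02  3.111e+00 -4.000e-03 -0.000e+00  1.000e-03]
```

Emit:
move_arm(
  commands=[
    [[1.07, 0.03, 0, -0.004, 0, 0], [1.07, 0.03, 1.0, -0.004, 0, 0], [1.07, 0.03, 2.0, -0.004, 0, 0], [1.07, 0.03, 2.75, -0.004, 0, 0], [1.07, 0.03, 3.02, -0.004, 0, 0], [1.07, 0.03, 3.05, -0.004, 0, 0], [1.07, 0.03, 3.05, -0.004, 0, 0], [1.07, 0.03, 3.05, -0.004, 0, 0]],
  ],
)

```text
time: 12.02
position: [0.6155, -0.0024, 0.2069]
tool_rot: [0.707, 0.707, 0.001, 0.002]
ft_force: [0.3, -0.7, -1.4]
grip_width: 0.049
grip_force: 14.0
```

```bash
python3 -c "
from h import *
print(get_obs()['position']);print(tgt([.614,-.0012,.200]))"
```

```text
[ 0.6154936  -0.00236373  0.20686438]
[ 0.029 -0.038  0.171  0.005  0.001 -0.   ]
```

Emit:
move_arm(
  commands=[
    [[0.03, -0.03, 0.05, 0.004, 0, 0], [0.03, -0.03, 0.09, 0.004, 0, 0], [0.03, -0.03, 0.12, 0.004, 0, 0], [0.03, -0.03, 0.14, 0.004, 0, 0], [0.03, -0.03, 0.155, 0.004, 0, 0], [0.03, -0.03, 0.165, 0.004, 0, 0], [0.03, -0.03, 0.172, 0.004, 0, 0], [0.03, -0.03, 0.172, 0.004, 0, 0]],
  ],
)

```text
time: 13.02
position: [0.6137, -0.0011, 0.2]
tool_rot: [0.707, 0.707, -0.001, -0.001]
ft_force: [-3.5, 0.0, 8.9]
grip_width: 0.0488
grip_force: 14.0
```

Contact with light force; release, then hover over C (~0.449, -0.055).

Emit:
move_arm(
  commands=[
    [[0, 0, 0, 0, 0, 0], [0, 0, 0, 0, 0, 0], [0, 0, 0, 0, 0, 0], [0, 0, 0, 0, 0, 0], [0, 0, 0, 0, 0, 0], [0, 0, 0, 0, 0, 0]],
  ],
  claw=-1,
)

```text
time: 13.78
position: [0.6138, -0.0011, 0.1985]
tool_rot: [0.707, 0.707, -0.001, -0.001]
ft_force: [0.5, -0.8, -0.4]
grip_width: 0.0865
grip_force: 0.0
```

Emit:
move_arm(
  commands=[
    [[0, 0, -1.0, 0, 0, 0], [0, 0, -2.2, 0, 0, 0], [-0.4, -1.0, -2.8, 0, 0, 0], [-0.8, -2.2, -2.8, 0, 0, 0], [-1.2, -3.2, -2.8, 0, 0, 0], [-1.36, -4.1, -2.8, 0, 0, 0], [-1.36, -4.1, -2.8, 0, 0, 0], [-1.36, -4.1, -2.8, 0, 0, 0], [-1.36, -4.1, -2.8, 0, 0, 0]],
  ],
)

```text
time: 14.9
position: [0.4513, -0.0556, 0.3111]
tool_rot: [0.707, 0.707, -0.0, 0.0]
ft_force: [-0.2, -0.2, -0.0]
grip_width: 0.0868
grip_force: 0.0
```

```bash
python3 -c "
from h import *
look('w5');print(tgt([.4495,-.0555,.164+.024]))"
```

```text
[ 0.4512 -0.0555  0.311 ] [ 7.069e-01  7.073e-01 -4.000e-04  0.000e+00] 14.95
obj [ 497    0  143   70 7677] 0.0591 ((0.6034113168716431, 0.09007946401834488), 0.03056507743895054)
obj [ 499  129  102   75 6092] 0.0513 ((0.613003134727478, -0.002389512723311782), 0.025197511538863182)
obj [ 292  209   51   54 2148] 0.0354 ((0.4498768150806427, -0.05550873279571533), 0.019024211913347244)
pad [ 488  120   71   82 1268] ((0.6130010485649109, -0.0017356349853798747), 0.03135523572564125)
pad [ 484  238   75   64 3316] ((0.622046172618866, -0.09327977895736694), 0.03154536709189415)
[ 2.000e-03 -4.000e-02  3.074e+00 -1.000e-03  1.000e-03  1.000e-03]
```

View pics/w5.png

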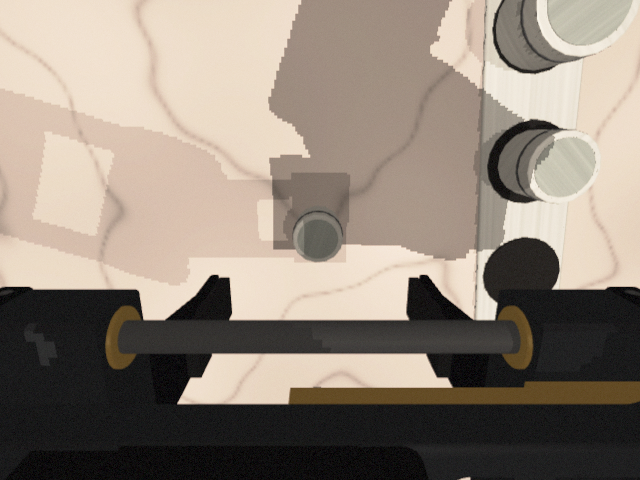

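B (545,163) is on pad 2, under 1 mm off centre. C is at (317,236), directly below.

Emit:
move_arm(
  commands=[
    [[0, -0.04, 1.4, 0, 0, 0], [0, -0.04, 2.5, 0, 0, 0], [0, -0.04, 2.95, 0, 0, 0], [0, -0.04, 3.07, 0, 0, 0], [0, -0.04, 3.07, 0, 0, 0]],
  ],
)

```text
time: 15.58
position: [0.4487, -0.0554, 0.1881]
tool_rot: [0.707, 0.707, -0.001, -0.0]
ft_force: [0.2, -0.1, 0.5]
grip_width: 0.0873
grip_force: 0.0
```

Emit:
move_arm(
  commands=[
    [[0, 0, 0, 0, 0, 0], [0, 0, 0, 0, 0, 0], [0, 0, 0, 0, 0, 0], [0, 0, 0, 0, 0, 0], [0, 0, 0, 0, 0, 0], [0, 0, 0, 0, 0, 0], [0, 0, 0, 0, 0, 0], [0, 0, 0, 0, 0, 0]],
  ],
  claw=1,
  squeeze=10,
)

```text
time: 16.58
position: [0.4483, -0.0555, 0.1882]
tool_rot: [0.707, 0.707, -0.001, -0.0]
ft_force: [0.9, -0.1, 1.0]
grip_width: 0.0381
grip_force: 10.0
```

Emit:
move_arm(
  commands=[
    [[0, 0, -0.3, 0, 0, 0], [0, 0, -1.2, 0, 0, 0], [0, 0, -2.5, 0, 0, 0], [-0.6, 1.3, -3.4, 0, 0, 0], [-1.2, 2.6, -3.4, 0, 0, 0], [-1.7, 3.7, -3.4, 0, 0, 0], [-2.0, 4.35, -3.4, 0, 0, 0], [-2.0, 4.35, -3.4, 0, 0, 0], [-2.0, 4.35, -3.4, 0, 0, 0], [-2.0, 4.35, -3.4, 0, 0, 0]],
  ],
)

```text
time: 17.82
position: [0.6211, -0.1346, 0.3238]
tool_rot: [0.707, 0.707, -0.001, -0.002]
ft_force: [-0.4, -0.4, -0.6]
grip_width: 0.0379
grip_force: 10.0
```

```bash
python3 -c "
from h import *
look('w6');print(tgt([.6225,-.0935,.1962]))"
```

```text
[ 0.6214 -0.1347  0.3239] [ 0.707   0.7072 -0.0011 -0.0014] 17.875
obj [ 271    0   76   89 5362] 0.0513 ((0.6130769848823547, -0.0016095153987407684), 0.02460193820297718)
pad [ 270   28   84   71 1240] ((0.6142337918281555, -0.002449738560244441), 0.0313776396214962)
pad [ 284  139   77   77 4590] ((0.6224702000617981, -0.09408746659755707), 0.03142236918210983)
[ 1.030e+00  4.000e-02  3.192e+00 -3.000e-03 -0.000e+00  0.000e+00]
```

Emit:
move_arm(
  commands=[
    [[1.02, 0.02, 0, -0.003, 0, 0], [1.02, 0.02, 1.0, -0.003, 0, 0], [1.02, 0.02, 2.0, -0.003, 0, 0], [1.02, 0.02, 2.75, -0.003, 0, 0], [1.02, 0.02, 3.02, -0.003, 0, 0], [1.02, 0.02, 3.05, -0.003, 0, 0], [1.02, 0.02, 3.05, -0.003, 0, 0], [1.02, 0.02, 3.05, -0.003, 0, 0]],
  ],
)

```text
time: 18.88
position: [0.6235, -0.0949, 0.2032]
tool_rot: [0.707, 0.707, 0.001, 0.002]
ft_force: [0.2, -1.3, 0.2]
grip_width: 0.038
grip_force: 10.0
```

```bash
python3 -c "
from h import *
print(get_obs()['position']);print(tgt([.6225,-.0938,.1962]))"
```

```text
[ 0.62350945 -0.09485659  0.2032044 ]
[ 0.027 -0.026  0.175  0.004  0.001 -0.   ]
```

Emit:
move_arm(
  commands=[
    [[0.03, -0.02, 0.05, 0.004, 0, 0], [0.03, -0.02, 0.09, 0.004, 0, 0], [0.03, -0.02, 0.12, 0.004, 0, 0], [0.03, -0.02, 0.145, 0.004, 0, 0], [0.03, -0.02, 0.16, 0.004, 0, 0], [0.03, -0.02, 0.17, 0.004, 0, 0], [0.03, -0.02, 0.175, 0.004, 0, 0], [0.03, -0.02, 0.175, 0.004, 0, 0]],
  ],
)

```text
time: 19.88
position: [0.6222, -0.0935, 0.1962]
tool_rot: [0.707, 0.707, -0.001, -0.001]
ft_force: [-2.6, 0.8, 8.1]
grip_width: 0.0379
grip_force: 10.0
```

Emit:
move_arm(
  commands=[
    [[0, 0, 0, 0, 0, 0], [0, 0, 0, 0, 0, 0], [0, 0, 0, 0, 0, 0], [0, 0, 0, 0, 0, 0], [0, 0, 0, 0, 0, 0], [0, 0, 0, 0, 0, 0], [0, 0, 0, 0, 0, 0]],
  ],
  claw=-1,
)

```text
time: 20.75
position: [0.6222, -0.0935, 0.1948]
tool_rot: [0.707, 0.707, -0.001, -0.001]
ft_force: [0.5, -0.8, 0.2]
grip_width: 0.0863
grip_force: 0.0
```

Emit:
move_arm(
  commands=[
    [[0, 0, -1.0, 0, 0, 0], [0, 0, -2.2, 0, 0, 0], [-0.8, -1.0, -2.8, 0, 0, 0], [-1.6, -2.1, -2.8, 0, 0, 0], [-2.4, -3.1, -2.8, 0, 0, 0], [-3.1, -4.0, -2.8, 0, 0, 0], [-3.4, -4.44, -2.8, 0, 0, 0], [-3.4, -4.44, -2.8, 0, 0, 0], [-3.4, -4.44, -2.8, 0, 0, 0], [-3.4, -4.44, -2.8, 0, 0, 0]],
  ],
)

```text
time: 22.0
position: [0.4457, -0.2289, 0.3074]
tool_rot: [0.707, 0.708, -0.001, -0.001]
ft_force: [0.3, 0.2, 0.0]
grip_width: 0.087
grip_force: 0.0
```

```bash
python3 -c "
from h import *
look('w7');print(tgt([.4447,-.2297,.164+.021]))"
```

```text
[ 0.4457 -0.2289  0.3073] [ 0.7066  0.7076 -0.001  -0.0008] 22.05
obj [ 547    0   93   74 5055] 0.0432 ((0.6208635568618774, -0.09382490068674088), 0.01941811852157116)
obj [ 301  218   36   38 1065] 0.0283 ((0.44435957074165344, -0.23032931983470917), 0.013494200073182583)
obj [594 268  46  22 485] 0.0244 ((0.6899144649505615, -0.26627957820892334), 0.010380879044532776)
obj [ 215  373   62   32 1501] 0.0442 ((0.3815218210220337, -0.3676612377166748), 0.02168240025639534)
pad [ 527    0   82   94 2869] ((0.6214868426322937, -0.09522891789674759), 0.031628068536520004)
pad [ 518  146   83   80 5091] ((0.6312189698219299, -0.19273428618907928), 0.03182734549045563)
[-2.000e-02 -1.700e-02  3.058e+00 -3.000e-03  0.000e+00  1.000e-03]
```

View pics/w7.png

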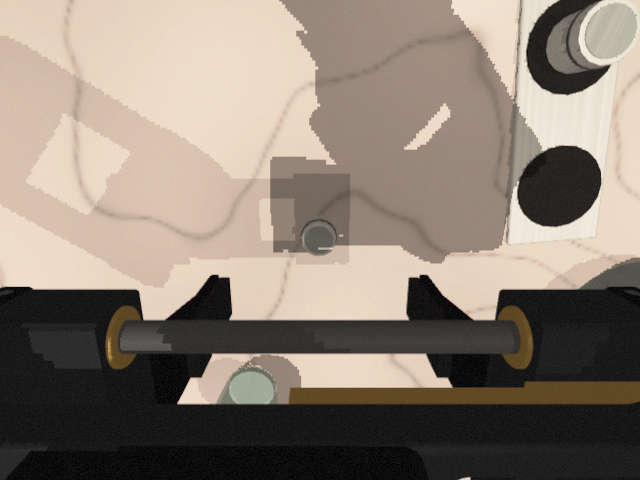

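C (608,33) stands on pad 3, D is at (318,237), and the jar (252,390) is clear of the gripper.

Emit:
move_arm(
  commands=[
    [[-0.04, -0.02, 1.4, -0.003, 0, 0], [-0.04, -0.02, 2.4, -0.003, 0, 0], [-0.04, -0.02, 2.85, -0.003, 0, 0], [-0.04, -0.02, 3.0, -0.003, 0, 0], [-0.04, -0.02, 3.02, -0.003, 0, 0], [-0.04, -0.02, 3.02, -0.003, 0, 0]],
  ],
)

```text
time: 22.8
position: [0.4442, -0.2312, 0.1873]
tool_rot: [0.707, 0.707, 0.0, 0.001]
ft_force: [0.3, -0.8, 1.0]
grip_width: 0.0871
grip_force: 0.0
```

Emit:
move_arm(
  commands=[
    [[0, 0, 0, 0, 0, 0], [0, 0, 0, 0, 0, 0], [0, 0, 0, 0, 0, 0], [0, 0, 0, 0, 0, 0], [0, 0, 0, 0, 0, 0], [0, 0, 0, 0, 0, 0], [0, 0, 0, 0, 0, 0], [0, 0, 0, 0, 0, 0], [0, 0, 0, 0, 0, 0]],
  ],
  claw=1,
  squeeze=8,
)

```text
time: 23.92
position: [0.4438, -0.2311, 0.1865]
tool_rot: [0.707, 0.707, -0.0, 0.0]
ft_force: [0.2, -1.1, 0.1]
grip_width: 0.0268
grip_force: 8.0
```

Emit:
move_arm(
  commands=[
    [[0, 0, -0.3, 0, 0, 0], [0, 0, -1.2, 0, 0, 0], [0, 0, -2.5, 0, 0, 0], [0, 1.3, -3.4, 0, 0, 0], [0, 2.6, -3.4, 0, 0, 0], [-0.1, 3.8, -3.4, 0, 0, 0], [-0.1, 4.5, -3.4, 0, 0, 0], [-0.1, 4.7, -3.4, 0, 0, 0], [-0.1, 4.7, -3.4, 0, 0, 0], [-0.1, 4.7, -3.4, 0, 0, 0]],
  ],
)

```text
time: 25.18
position: [0.6305, -0.235, 0.3225]
tool_rot: [0.707, 0.707, -0.0, -0.001]
ft_force: [-0.1, 0.3, -0.6]
grip_width: 0.0267
grip_force: 8.0
```

```bash
python3 -c "
from h import *
look('w8');print(tgt([.6315,-.194,.1945]))"
```

```text
[ 0.6306 -0.2351  0.3226] [ 7.074e-01  7.069e-01 -3.000e-04 -7.000e-04] 25.225
obj [ 277    0   58   68 3231] 0.0433 ((0.6214348673820496, -0.09392819553613663), 0.019024459645152092)
obj [ 367  253  142   54 3222] 0.058 ((0.7170693874359131, -0.27365219593048096), 0.04521658271551132)
obj [  51  358   35   47 1067] 0.0351 ((0.4012452960014343, -0.3787546753883362), 0.016320686787366867)
pad [ 267    0   85   88 2766] ((0.6227560043334961, -0.09448359161615372), 0.031440045684576035)
pad [ 283  137   77   78 4633] ((0.6318134665489197, -0.1932658851146698), 0.03141970559954643)
[ 1.026e+00  2.700e-02  3.202e+00 -1.000e-03 -0.000e+00 -1.000e-03]
```

Emit:
move_arm(
  commands=[
    [[1.03, 0.02, 0, -0.001, 0, 0], [1.03, 0.02, 1.0, -0.001, 0, 0], [1.03, 0.02, 2.0, -0.001, 0, 0], [1.03, 0.02, 2.75, -0.001, 0, 0], [1.03, 0.02, 3.02, -0.001, 0, 0], [1.03, 0.02, 3.05, -0.001, 0, 0], [1.03, 0.02, 3.05, -0.001, 0, 0], [1.03, 0.02, 3.05, -0.001, 0, 0]],
  ],
)

```text
time: 26.22
position: [0.6331, -0.1942, 0.2021]
tool_rot: [0.707, 0.707, 0.001, 0.002]
ft_force: [0.2, -0.2, -1.0]
grip_width: 0.0266
grip_force: 8.0
```

```bash
python3 -c "
from h import *
print(get_obs()['position']);print(tgt([.6318,-.194,.1945]))"
```

```text
[ 0.63307026 -0.1941538   0.20206469]
[ 0.004 -0.032  0.189  0.003  0.001 -0.   ]
```

Emit:
move_arm(
  commands=[
    [[0, -0.03, 0.05, 0.003, 0, 0], [0, -0.03, 0.09, 0.003, 0, 0], [0, -0.03, 0.12, 0.003, 0, 0], [0, -0.03, 0.145, 0.003, 0, 0], [0, -0.03, 0.165, 0.003, 0, 0], [0, -0.03, 0.178, 0.003, 0, 0], [0, -0.03, 0.185, 0.003, 0, 0], [0, -0.03, 0.188, 0.003, 0, 0], [0, -0.03, 0.188, 0.003, 0, 0]],
  ],
)

```text
time: 27.35
position: [0.6314, -0.1938, 0.1945]
tool_rot: [0.707, 0.707, -0.001, -0.001]
ft_force: [-2.5, 1.0, 7.1]
grip_width: 0.0267
grip_force: 8.0
```

Contact. Release, rise and retreat, then check.

Emit:
move_arm(
  commands=[
    [[0, 0, 0, 0, 0, 0], [0, 0, 0, 0, 0, 0], [0, 0, 0, 0, 0, 0], [0, 0, 0, 0, 0, 0], [0, 0, 0, 0, 0, 0], [0, 0, 0, 0, 0, 0], [0, 0, 0, 0, 0, 0], [0, 0, 0, 0, 0, 0]],
  ],
  claw=-1,
)

```text
time: 28.35
position: [0.6314, -0.1939, 0.1931]
tool_rot: [0.707, 0.707, -0.001, -0.001]
ft_force: [-0.1, -0.5, -0.4]
grip_width: 0.0862
grip_force: 0.0
```

Emit:
move_arm(
  commands=[
    [[0, 0, -0.8, 0, 0, 0], [0, 0, -2.0, 0, 0, 0], [0, -1.0, -3.0, 0, 0, 0], [0, -2.2, -3.5, 0, 0, 0], [0, -3.4, -3.5, 0, 0, 0], [0, -4.5, -3.5, 0, 0, 0], [0, -4.5, -3.5, 0, 0, 0], [0, -4.5, -3.5, 0, 0, 0], [0, -4.5, -3.5, 0, 0, 0]],
  ],
)

```text
time: 29.48
position: [0.4529, -0.1943, 0.3336]
tool_rot: [0.707, 0.707, -0.001, 0.0]
ft_force: [-0.6, 0.3, -0.2]
grip_width: 0.087
grip_force: 0.0
```

```bash
python3 - <<'E'
from h import *
c=camera('top');W=cloud(c);cv2.imwrite('pics/end.png',c['pixels'])
roi=np.zeros((480,640),bool);roi[185:232,265:440]=1
for m,s,cc in blobs((c['range_z']>0)&roi&(W[...,2]>.018)&(W[...,2]<.09),20,3000):
    P=W[m];top=np.median(P[:,2]);print(s,top.round(4),cv2.minEnclosingCircle(P[P[:,2]>top-.005][:,:2].astype('f4')))
s=camera('scene');cv2.imwrite('pics/ends.png',s['pixels']);print(get_obs()['time'])
E
```

```text
[283 197  26  27 568] 0.0571 ((0.6021096706390381, 0.09346645325422287), 0.030268674716353416)
[326 197  21  22 369] 0.0488 ((0.6118375658988953, -0.0011781381908804178), 0.024472320452332497)
[367 197  17  17 227] 0.041 ((0.6194769740104675, -0.09299856424331665), 0.019265279173851013)
[412 197  12  12 118] 0.034 ((0.6286742687225342, -0.19245484471321106), 0.013786598108708858)
29.575
```

View pics/ends.png

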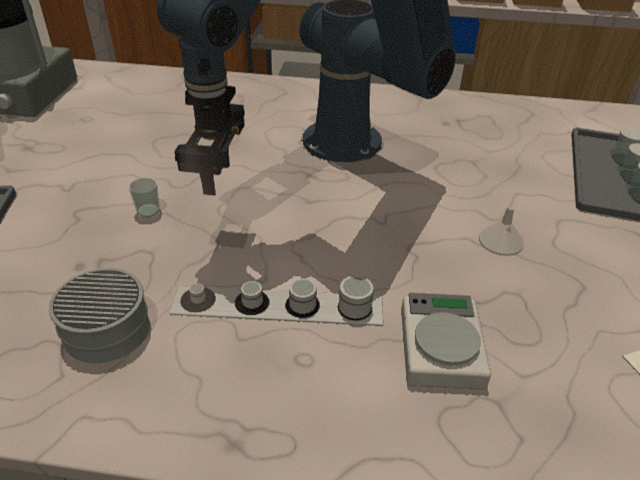

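The scene view shows all four tins upright on their pads, with A at (356,297) nearest the balance through to D at (197,293). Each is within about 2 mm of its pad centre, and the jar has not moved.

```bash
python3 -c "
from rig import *
print(hand_in())"
```

```text
the job is handed in; nothing more can be done
None
```

The four tins stand upright on the pads in size order, largest next to the balance, each within about 2 mm of its pad's centre; the jar was left where it stood, and I handed the job in at about 30 s on the robot's clock.

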